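# Lock a wafer carrier into its transport cradle with the quarter-turn toggle

## Task

Lock the wafer carrier into its transport cradle: swing the hinged strap fully down over it, then take the spring toggle from its parking block and pass its cross-bar down through the window of the strap and the narrow slot underneath. Press it down gently against its spring, give it a quarter turn either way and let it rise so that the bar seats across the slot and holds the strap, then let go. The slotted plate floats a few millimetres from side to side, so feel for the slot and never force the toggle; leave the other things alone.

Things in the scene. Friction and masses are not known exactly. Their poses are not given: they have to be found in the camera images.
- cradle: Transport cradle, fixed to the desk: aluminium base about 100 x 170 mm with a round wafer carrier (77 mm across, top 24 mm above the desk) in its nest. Origin on the desk under the carrier's middle; y runs along the cradle: strap hinge at y = +55 mm, receiver block (66 x 44 mm) at y = -68 mm. More than 30 N between toggle and cradle counts as forcing.
- receiver_seat (a point): Middle of the receiver block, 18.5 mm above the desk, at the underside of its floating slotted plate (6 mm thick, top at 24.5 mm). Axes as the cradle's. The plate may lie up to 6 mm either side of this point along cradle x: not measured, held by about 6 N of friction, to be seen through the strap's window or felt.
- slot_mouth (a point): Same middle, on the plate's top, 24.5 mm above the desk. The slot goes through the plate: 29 mm long (cradle y) and 9 mm wide (cradle x), square-edged, floating with the plate; a 16 mm deep cavity below. Across it, in the plate's underside, a groove 6 mm wide and 2.5 mm deep along cradle x, in which the turned bar seats.
- strap (a joint): Strap hinge, rad: 0 = level on the receiver block, shut; grows as the -y end swings up (1.65 at most). It stays where it is left; about 2 N near the end moves it. The strap is a flat grey plate 46 mm wide, 5 mm thick, reaching 150 mm from the hinge axis and solid from 6 to 107 mm; shut, its top is 30 mm above the desk.
- strap_hinge (a point): Middle of the strap's hinge axis (along cradle x), 27.5 mm above the desk, at mid-thickness of the strap. From it the strap runs to cradle -y when shut. Its window, 20.6 mm wide (cradle x) and 31 mm long, has its centre 123 mm from this axis and lies over the receiver when shut.
- park_block: Black parking block 60 x 48 x 24 mm, fixed to the desk; origin on the desk under its middle. The toggle hangs upright by its collar in the 32 x 20 mm pocket (32 mm along the block's x).
- toggle_grip (a point): Centre of the black wing grip of the spring toggle (loose, 60 mm tall, about 90 g): 36 mm long (toggle x), 12 mm thick (toggle y), 24 mm high, to be pinched across its thickness. Toggle z is up. Below the wing: a hub 21 mm across, a coil spring, a collar, and the cross-bar at the foot.
- toggle: The same toggle; origin on its axis at the bar's underside, 48 mm below the wing's centre. Its slippery collar, 37 mm across and 4 mm thick, has its underside 12.8 mm above the origin when free; it rests on the strap beside the window and can be pushed 10 mm up the stem by the spring load: 4 N to start, then 0.9 N per mm, 13 N at the hard stop, damped.
- toggle_bar (a point): Centre of the cross-bar: steel, 26 mm long (toggle x, as the wing), 7 mm wide, 7 mm high, flat below, rounded above and at its ends, stem 8 mm thick; 44.5 mm below the wing's centre. To turn it must be over 3.5 mm below the plate's underside (spring pressed about 6 mm, 9 to 10 N). Turned and risen it seats in the groove, its centre about 1.7 mm below the plate's underside.
- vial_a: Small glass vial with a screw cap, 22 mm across, 53 mm tall, standing on the desk as a bystander; origin at the middle of its foot.
- vial_b: A second vial of the same size, bystander.
There are look-alikes about, which are no part of the job. What is shaped like the toggle but purple is not meant.

How it is judged:
By the outcome, as a careful person would: the job done as asked, in the order asked, and still so for the second after the job is handed in, with the robot touching nothing.
It also fails if it takes over 72 s, if anything falls off the work surface, if the arm or the gripper's body presses on something with over 40 N, if the wrist force passes 120 N, or if a joint passes its speed limit or range.

## Robot

A 6-joint arm with a two-finger parallel gripper is mounted at the origin on the work surface; the furniture and walls round the work are solid. World frame = base frame: x ahead of the robot, y to its left, z up, the work surface at z = 0. Lengths are in m, angles in rad, forces in N, time in s.
With the tool pointing down it reaches from about 0.425 to 0.95 m from the base axis. Payload 3.5 kg.
Tool frame: the origin (TCP) lies at the very end of the fingers, on their centre line; the grasp point (between the pads) lies 19 mm behind it; z points along the fingers, y is the line along which they close (so a half turn about z gives the same grasp; the last joint's range is limited). The gripper opens to 85 mm and grips with 20 to 120 N. Pads are 22 mm wide; open, the fingers measure 114 mm over their backs; the gripper's body (76 mm by 85 mm) begins 54 mm behind the grasp point. The pads swing forward as they close: fully open they stand 13 mm farther back than shut.
Start: joints at [-1.276, 0.286, 1.577, -0, 1.279, -0.15], TCP at [0.29, -0.609, 0.231] pointing down, gripper open.
Joint ranges: [-2.77, 2.77], [-0.9, 2.22], [0.21, 2.48], [-1.53, 4.67], [0.24, 2.81], [-2.84, 2.84]. Speed limits (rad/s): [2.79, 2.79, 3.14, 3.14, 3.14, 3.14].

## Interface

Orientations are given as a 3x3 rotation matrix whose columns are the frame's x, y, z axes.
In Python, from workcell import robot gives the robot as it stands. The module is installed in compiled form; this text tells all that it offers.
- The arm moves only by the shell command python3 -m creep 'ROWS' [FORCE]. ROWS is JSON, a list of rows, each an object with "xyz": the shift along the tool's x, y, z in mm, a list of three; "spin": the turn about the tool's z in rad; "hand": the finger opening in mm, from 0 to 85.4. A call has 1 to 5 rows; each row shifts and turns the commanded pose from where the row before left it, along the tool's axes as they then stand; what a row does not reach is not made up. A row lasts 1/10 s, in which the tool goes at most 50 mm and 8.59 degrees, less where a joint would pass 70% of its speed; a pose out of reach is approached as far as the arm can. A call with a gripper value outside its range is refused whole. The fingers move at their own pace and stop on an object; FORCE is the grip in N (left out, the last holds). Time passes only in rows, so rows that do not move let the fingers close. It gives the time, the measured TCP pose, the force, the opening and the grip force at its end, in the units of the state.
- robot.state(): the state, without advancing time (a new reading comes with each control period).
- robot.camera(name): name is "side" or "top"; returns a dict with "img" (480x640x3 uint8, blue, green, red), "vertical_fov" (degrees; the focal length in pixels is half the picture's height over the tangent of half this angle, whatever the lens; pixels are square), "cx", "cy" (the principal point, pixels), "R" (3x3) and "t" (3): a world point X has camera coordinates R X + t. Camera axes: x right, y down, z forward; pixel columns grow to the right and rows downward; lengths in m; the calibration is good to about 2 mm. A picture is of the moment at which its call begins. There is no depth.
- robot.finish_job(): hands the job in; it is judged then, once.
The state is a dict: "clock": time; "joint_positions": joint angles; "qd": joint speeds; "joint_torque": joint torques, N m; "eef_pos": TCP position; "tool_rot": TCP orientation; "wrist_force": force on the tool from outside, world axes, zero at the start; "moment": the same for the moment, N m; "finger_gap": opening from 0.0 (shut) to 1.0 (fully open); "grasp_force": force on a finger pad.
Only numpy, scipy, OpenCV 4.12 (cv2) and the standard library are available. Lean on these libraries where they do the work, as an engineer would, in place of code of your own. Each camera call takes 0.05 s, during which the arm holds its last target. There are 200 camera calls.

## Working session

There is one attempt and no reset: what is moved stays moved. The work goes in short steps, Python scripts to look and compute and a shell command to move; the robot and the scene stay as the last step left them, time stands still between calls to the robot, and variables do not carry over. Pictures are saved under pics/ and viewed, at most 10 in all, crops included, and the job is handed in when it is done.

```bash
mkdir -p pics
python3 - <<'E'
from workcell import robot
import cv2,numpy as np
for n in("side","top"):
    c=robot.camera(n); cv2.imwrite(f"pics/{n}0.png",c["img"]); print(n,c["vertical_fov"],c["cx"],c["cy"],np.round(c["R"],3).tolist(),np.round(c["t"],3))
s=robot.state(); print(s)
E
```

```text
side 50.53512564380833 320.350004317992 240.4144388262306 [[-0.736, 0.677, 0.017], [0.498, 0.558, -0.663], [-0.458, -0.48, -0.748]] [ 0.486 -0.188  1.29 ]
top 49.65876128442883 321.33236972349295 233.55447670442442 [[-0.023, -1.0, -0.004], [-0.985, 0.024, -0.172], [0.172, 0.0, -0.985]] [-0.08   0.585  1.11 ]
{'clock': 0.1, 'joint_positions': array([-1.27600887e+00,  2.87111991e-01,  1.57802529e+00, -1.33636404e-05,
        1.27858264e+00, -1.50018000e-01]), 'qd': array([ 0.001428  , -0.0024872 , -0.00424982, -0.00116656,  0.00073237,
       -0.0014046 ]), 'joint_torque': array([ 2.40626650e-04, -4.07293403e+01, -2.93699080e+01, -1.76465010e-04,
        3.39019760e-03, -4.64058360e-06]), 'eef_pos': array([ 0.2902808 , -0.60874425,  0.23006509]), 'tool_rot': array([[ 9.02692825e-01,  4.30285098e-01, -6.30293986e-04],
       [ 4.30285452e-01, -9.02690590e-01,  2.03178765e-03],
       [ 3.05287500e-04, -2.10528647e-03, -9.99997737e-01]]), 'wrist_force': array([ 0.53240577, -0.33661634, -0.47809662]), 'moment': array([-0.05378954, -0.00907294,  0.02315619]), 'grasp_force': 0.0, 'finger_gap': 0.997770098015572}
```

View pics/top0.png

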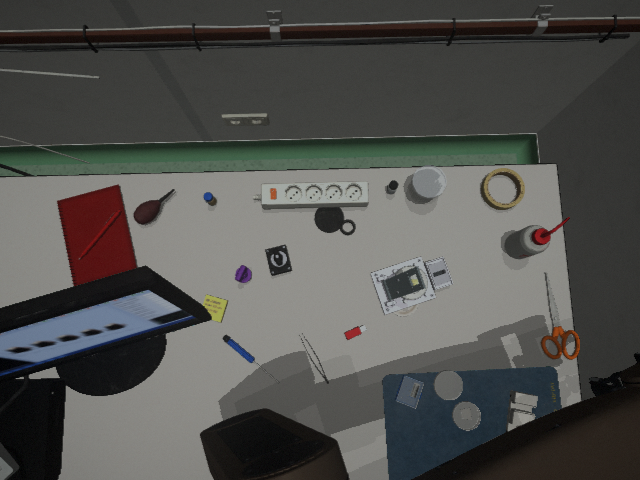

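View pics/side0.png

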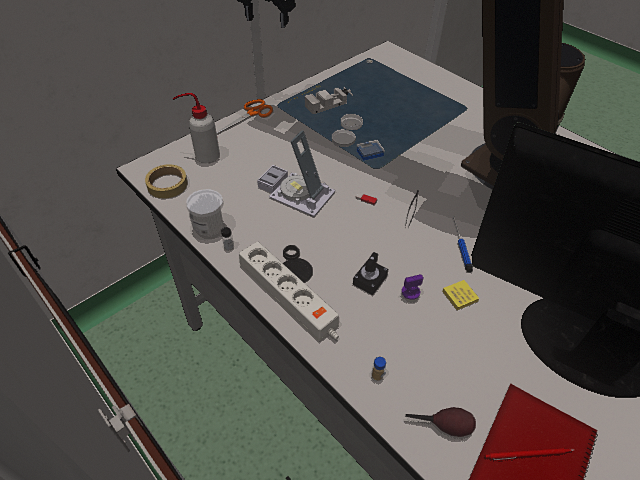

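Top view: cradle about (408,284), with its receiver at (438,272). The black parking block with a black winged toggle is at (278,261), and the purple look-alike stands at (243,273). In the side view the strap is raised at (305,165), the toggle is at (372,268) and the purple one at (412,288). The black toggle in the block fits the description. The dark disc with a ring at (330,218) has no wing. I'll confirm in an enlarged crop.

Run:
```python
import cv2,numpy as np
t=cv2.imread("pics/top0.png");s=cv2.imread("pics/side0.png")
f=lambda im,x,y,w,h:cv2.resize(im[y:y+h,x:x+w],(400,300),interpolation=cv2.INTER_CUBIC)
a=np.vstack([np.hstack([f(t,365,248,100,75),f(t,228,229,80,60)]),np.hstack([f(s,245,125,120,90),f(s,340,244,80,60)])])
cv2.imwrite("pics/crop0.png",np.clip(a.astype(float)*1.3,0,255).astype(np.uint8))
```

```text
(no output)
```

View pics/crop0.png

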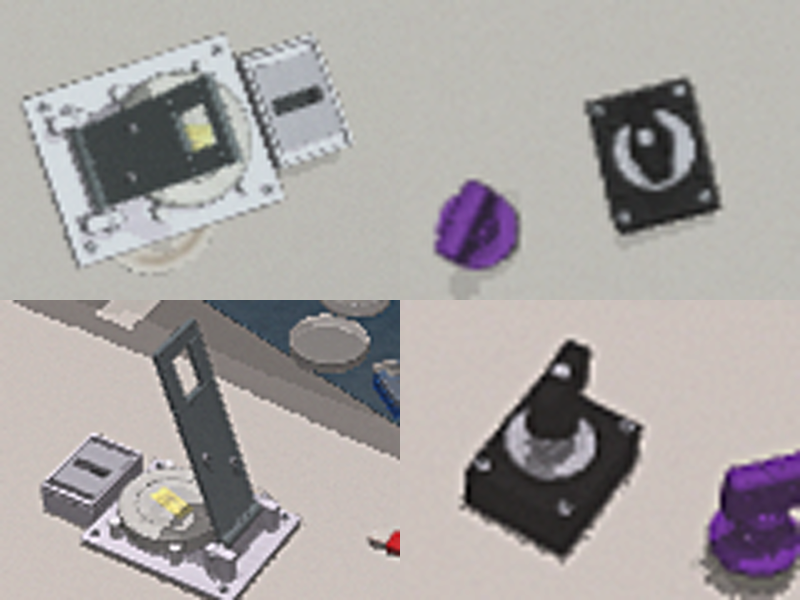

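The crop confirms it: the black winged toggle stands upright, with its white collar, in the black four-screw block. Purple is the look-alike. The cradle's slot is at about (439.5,272.7) in the top view and the strap is up. Next I measure.

```bash
cat > h.py <<'E'
import cv2,numpy as np
from workcell import robot
def cam(n):
    c=robot.camera(n); c["f"]=240/np.tan(np.radians(c["vertical_fov"]/2)); c["R"]=np.array(c["R"]);c["t"]=np.array(c["t"]); return c
def ray(c,p):
    d=c["R"].T@np.array([(p[0]-c["cx"])/c["f"],(p[1]-c["cy"])/c["f"],1.]); return -c["R"].T@c["t"],d
def plane(c,p,z):
    o,d=ray(c,p); return o+d*(z-o[2])/d[2]
def tri(c1,p1,c2,p2):
    o,d=ray(c1,p1);q,e=ray(c2,p2); d/=np.linalg.norm(d);e/=np.linalg.norm(e)
    s=np.linalg.lstsq(np.c_[d,-e],q-o,rcond=None)[0]; a,b=o+d*s[0],q+e*s[1]; return (a+b)/2,np.linalg.norm(a-b)*1e3
def proj(c,X):
    v=c["R"]@np.array(X)+c["t"]; return v[0]/v[2]*c["f"]+c["cx"],v[1]/v[2]*c["f"]+c["cy"]
def blobs(c,box,fn,minA=6):
    "sub-pixel weighted blobs: fn(img)->mask"
    x,y,w,h=box; im=cv2.resize(c["img"][y:y+h,x:x+w],None,fx=8,fy=8,interpolation=cv2.INTER_CUBIC)
    m=fn(im).astype(np.uint8); cs,_=cv2.findContours(m,cv2.RETR_EXTERNAL,cv2.CHAIN_APPROX_NONE); out=[]
    for k in cs:
        A=cv2.contourArea(k)/64
        if A<minA: continue
        P=(k[:,0]+.5)/8-.5+[x,y]; M=cv2.moments(k); 
        out.append((A,np.array([(M['m10']/M['m00']+.5)/8-.5+x,(M['m01']/M['m00']+.5)/8-.5+y]),P))
    return sorted(out,key=lambda o:-o[0])
gray=lambda im:cv2.cvtColor(im,cv2.COLOR_BGR2GRAY)
E
python3 - <<'E'
from h import *
t,s=cam("top"),cam("side")
r=lambda v:np.round(np.array(v)*1000,1)
for c in(t,s): print("cam",r(-c["R"].T@c["t"]))
dark=lambda im:gray(im)<90
def quad(c,b,z):
    W=np.array([plane(c,p,z)[:2] for p in b[2]])*1000
    R=cv2.minAreaRect(W.astype(np.float32)); print("  rect",np.round(R[0],1),np.round(R[1],1),round(R[2],1))
for n,c,slot,recv,park,col in(("top",t,(430,262,20,20),(420,250,40,45),(260,238,38,46),(268,248,22,26)),("side",s,(264,166,16,16),(254,160,40,40),(345,245,50,55),(355,260,35,25))):
    print(n)
    for b in blobs(c,slot,lambda im:gray(im)<100)[:2]: print("slot",round(b[0],1),b[1].round(2),r(plane(c,b[1],.0245)));quad(c,b,.0245)
    for b in blobs(c,park,lambda im:gray(im)<75,40)[:2]: print("park",round(b[0],1),b[1].round(2),r(plane(c,b[1],.024)));quad(c,b,.024)
    for b in blobs(c,park,lambda im:gray(im)>110,1)[:7]: print("bright",round(b[0],1),b[1].round(2),r(plane(c,b[1],.024)))
E
```

```text
cam [ 383.5  -94.6 1193.2]
cam [1043.   394.9  831.4]
top
slot 51.3 [438.92 272.66] [ 491.5 -357.1   24.5]
  rect [ 491.5 -357.3] [ 9.9 30. ] 16.9
slot 8.0 [430.39 279.  ] [ 477.6 -337.1   24.5]
  rect [ 479.5 -337.7] [ 5.3 14.6] 88.6
park 573.3 [278.15 259.88] [529.2   5.2  24. ]
  rect [529.3   5.4] [62.8 49.5] 13.1
bright 1737.5 [278.5 260.5] [527.7   4.5  24. ]
side
slot 29.9 [272.14 174.94] [ 492.9 -353.2   24.5]
  rect [ 493.  -353.5] [10.3 29.5] 16.1
slot 12.3 [275.56 167.38] [ 469.3 -369.2   24.5]
  rect [ 469.1 -369.3] [ 7.7 23.5] 16.6
park 825.0 [370.22 275.4 ] [537.   12.6  24. ]
  rect [527.9  11.5] [99.5 55.3] 13.7
bright 2736.9 [369.5 272. ] [531.8   5.7  24. ]
```

Run:
```python
from h import *
t,s=cam("top"),cam("side")
r=lambda v:np.round(np.array(v)*1000,1)
# strap: top edge corners of window (hand-picked from crop) triangulated
for a,b in(((414.8,278.8),(301.3,145.8)),):
    X,e=tri(t,a,s,b); print("window",r(X),round(e,1))
# collar: bright inside block
for n,c,box in(("top",t,(268,250,21,21)),("side",s,(359,262,25,18))):
    for b in blobs(c,box,lambda im:gray(im)>100,4)[:4]:
        W=np.array([plane(c,p,.028)[:2] for p in b[2]])*1000
        e=cv2.minEnclosingCircle(W.astype(np.float32)); print(n,"collar",round(b[0],1),b[1].round(1),np.round(e[0],1),round(2*e[1],1))
# strap end corners: dark-strap blob in side, top
for n,c,box,th in(("top",t,(376,258,55,50),85),("side",s,(285,128,45,80),115)):
    for b in blobs(c,box,lambda im:gray(im)<th,80)[:2]:
        print(n,"strap",round(b[0]),b[1].round(1),"minx,maxx,miny,maxy pts",[b[2][i].round(1).tolist() for i in(b[2][:,0].argmin(),b[2][:,0].argmax(),b[2][:,1].argmin(),b[2][:,1].argmax())])
h=np.array([.4566,-.238,.0275]); cy=np.array([-.284,.959,0])
for th in(1.0,1.1,1.2,1.3,1.4):
    w=h+.123*(-cy*np.cos(th)+[0,0,np.sin(th)]); print(th,r(w),np.round(proj(t,w),1),np.round(proj(s,w),1))
print("block centre proj",proj(s,(.5292,.0052,.024)))
```

```text
window [ 467.4 -278.9  142.4] 5.7
top collar 43.5 [283.4 257.4] [ 5.329e+02 -5.000e-01] 33.6
top collar 30.6 [273.3 260.7] [528.   10.2] 32.0
top collar 6.2 [268.1 268. ] [512.3  27. ] 14.6
top collar 5.5 [276.6 255.9] [537.7   8.3] 6.7
side collar 38.7 [375.2 274. ] [530.5  14.5] 30.5
side collar 29.8 [363.2 271.5] [541.3  -0.7] 26.2
side collar 26.8 [360.8 264.2] [533.8 -14.4] 25.1
side collar 20.9 [380.6 263.2] [502.7   6.9] 18.5
top strap 829 [402.5 283.8] minx,maxx,miny,maxy pts [[380.8, 280.2], [423.8, 286.8], [414.9, 266.4], [388.6, 301.2]]
side strap 2133 [308.5 162. ] minx,maxx,miny,maxy pts [[284.6, 131.6], [329.4, 190.3], [289.4, 127.6], [306.9, 207.4]]
1.0 [ 475.5 -301.7  131. ] [423.7 276. ] [290.5 146.3]
1.1 [ 472.4 -291.5  137.1] [419.4 277.4] [294.5 145.7]
1.2 [ 469.3 -280.7  142.1] [414.6 278.8] [298.8 145.5]
1.3 [ 465.9 -269.6  146. ] [409.5 280.4] [303.4 145.9]
1.4 [ 462.5 -258.   148.7] [404.  282.2] [308.1 146.7]
block centre proj (np.float64(370.2214580637467), np.float64(271.1834661935491))
```

```bash
python3 -m creep '[{"xyz":[0,0,0],"spin":0.079,"hand":0},{"xyz":[0,0,0],"spin":0.079,"hand":0},{"xyz":[29.5,-35,0],"spin":0,"hand":0},{"xyz":[29.5,-35,0],"spin":0,"hand":0},{"xyz":[29.5,-35,0],"spin":0,"hand":0}]'; python3 -m creep '[{"xyz":[29.5,-35,0],"spin":0,"hand":0},{"xyz":[29.5,-35,0],"spin":0,"hand":0},{"xyz":[29.5,-35,0],"spin":0,"hand":0},{"xyz":[29.5,-35,0],"spin":0,"hand":0},{"xyz":[29.5,-35,0],"spin":0,"hand":0}]'; python3 -m creep '[{"xyz":[29.5,-35,0],"spin":0,"hand":0},{"xyz":[0,0,0],"spin":0,"hand":0}]'
```

```text
clock: 0.8
eef_pos: [0.3458, -0.4823, 0.2311]
tool_rot: [[0.959, 0.282, 0.0], [0.282, -0.959, 0.0], [0.0, -0.0, -1.0]]
wrist_force: [1.1, -0.2, -0.2]
finger_gap: 0.143
grasp_force: 0.0
clock: 1.3
eef_pos: [0.438, -0.2722, 0.2315]
tool_rot: [[0.959, 0.283, 0.001], [0.283, -0.959, -0.0], [0.0, 0.001, -1.0]]
wrist_force: [1.1, 0.0, 0.6]
finger_gap: -0.006
grasp_force: 0.0
clock: 1.5
eef_pos: [0.4573, -0.2277, 0.2314]
tool_rot: [[0.957, 0.289, 0.001], [0.289, -0.957, 0.001], [0.001, -0.001, -1.0]]
wrist_force: [-0.9, 0.0, -0.1]
finger_gap: 0.005
grasp_force: 0.0
```

```bash
python3 -m creep '[{"xyz":[0,0,40],"spin":0,"hand":0},{"xyz":[0,0,40],"spin":0,"hand":0},{"xyz":[0,0,32],"spin":0,"hand":0},{"xyz":[0,0,0],"spin":0,"hand":0}]'; python3 -m creep '[{"xyz":[0,10,0],"spin":0,"hand":0},{"xyz":[0,10,0],"spin":0,"hand":0},{"xyz":[0,10,0],"spin":0,"hand":0},{"xyz":[0,8,2],"spin":0,"hand":0}]'
```

```text
clock: 1.9
eef_pos: [0.4526, -0.2303, 0.1142]
tool_rot: [[0.959, 0.282, -0.009], [0.282, -0.959, 0.007], [-0.007, -0.009, -1.0]]
wrist_force: [-0.6, 1.1, 0.6]
finger_gap: 0.003
grasp_force: 0.0
clock: 2.3
eef_pos: [0.4683, -0.2709, 0.1197]
tool_rot: [[0.959, 0.282, 0.004], [0.282, -0.959, -0.003], [0.003, 0.004, -1.0]]
wrist_force: [0.7, 0.2, 1.0]
finger_gap: -0.0
grasp_force: 0.5
```

```bash
python3 -m creep '[{"xyz":[0,10,6],"spin":0,"hand":0},{"xyz":[0,10,7],"spin":0,"hand":0},{"xyz":[0,9,9],"spin":0,"hand":0},{"xyz":[0,8,9],"spin":0,"hand":0},{"xyz":[0,5,9],"spin":0,"hand":0}]'; python3 -m creep '[{"xyz":[0,5,9],"spin":0,"hand":0},{"xyz":[0,3,10],"spin":0,"hand":0},{"xyz":[0,3,10],"spin":0,"hand":0},{"xyz":[0,0,8],"spin":0,"hand":0},{"xyz":[0,0,6],"spin":0,"hand":0}]';  python3 -m creep '[{"xyz":[0,0,2],"spin":0,"hand":0},{"xyz":[0,0,2],"spin":0,"hand":0},{"xyz":[0,0,0],"spin":0,"hand":0}]'
```

```text
clock: 2.8
eef_pos: [0.4783, -0.3091, 0.0757]
tool_rot: [[0.959, 0.283, -0.001], [0.283, -0.959, 0.001], [-0.001, -0.001, -1.0]]
wrist_force: [0.4, -0.0, 1.0]
finger_gap: 0.002
grasp_force: 0.5
clock: 3.3
eef_pos: [0.4815, -0.3191, 0.0333]
tool_rot: [[0.959, 0.283, -0.001], [0.283, -0.959, 0.0], [-0.0, -0.001, -1.0]]
wrist_force: [0.7, 0.6, 1.5]
finger_gap: 0.002
grasp_force: 0.4
clock: 3.6
eef_pos: [0.4818, -0.3192, 0.0304]
tool_rot: [[0.959, 0.283, 0.0], [0.283, -0.959, 0.0], [0.0, -0.0, -1.0]]
wrist_force: [-0.6, -0.7, -0.3]
finger_gap: -0.001
grasp_force: 0.0
```

```bash
python3 -m creep '[{"xyz":[0,0,1],"spin":0,"hand":0},{"xyz":[0,0,0],"spin":0,"hand":0}]'; python3 -m creep '[{"xyz":[0,0,1],"spin":0,"hand":0},{"xyz":[0,0,0],"spin":0,"hand":0}]'
```

```text
clock: 3.8
eef_pos: [0.482, -0.3194, 0.03]
tool_rot: [[0.959, 0.283, 0.0], [0.283, -0.959, -0.0], [0.0, 0.0, -1.0]]
wrist_force: [-0.3, 2.0, 3.6]
finger_gap: 0.0
grasp_force: 1.9
clock: 4.0
eef_pos: [0.4821, -0.3194, 0.03]
tool_rot: [[0.959, 0.283, -0.0], [0.283, -0.959, 0.0], [-0.0, -0.0, -1.0]]
wrist_force: [-2.5, 2.0, 9.5]
finger_gap: 0.004
grasp_force: 4.5
```

```bash
python3 -m creep '[{"xyz":[0,0,-30],"spin":0,"hand":0},{"xyz":[0,0,-45],"spin":0,"hand":0},{"xyz":[0,0,-45],"spin":0,"hand":0},{"xyz":[17.2,-37.3,0],"spin":0,"hand":45},{"xyz":[17.2,-37.3,0],"spin":0,"hand":45}]'; python3 -m creep '[{"xyz":[17.2,-37.3,0],"spin":0,"hand":45},{"xyz":[17.2,-37.3,0],"spin":0,"hand":45},{"xyz":[17.2,-37.3,0],"spin":0,"hand":45},{"xyz":[17.2,-37.3,0],"spin":0,"hand":45},{"xyz":[17.2,-37.3,0],"spin":0,"hand":45}]'; python3 -m creep '[{"xyz":[17.2,-37.3,0],"spin":0,"hand":45},{"xyz":[0,0,0],"spin":0.052,"hand":45},{"xyz":[0,0,20],"spin":0,"hand":45},{"xyz":[0,0,0],"spin":0,"hand":45}]'
python3 - <<'E'
from h import *
t,s=cam("top"),cam("side")
st=robot.state(); p=st["eef_pos"];print(p, st["finger_gap"])
print("tcp proj",proj(t,p),proj(s,p))
f=lambda im,x,y,w,h:cv2.resize(im[y:y+h,x:x+w],(400,300),interpolation=cv2.INTER_CUBIC)
a=np.vstack([np.hstack([f(t["img"],365,248,100,75),f(t["img"],228,209,120,90)]),np.hstack([f(s["img"],235,125,120,90),f(s["img"],320,204,120,90)])])
cv2.imwrite("pics/c1.png",np.clip(a*1.3,0,255).astype(np.uint8))
E
```

```text
clock: 4.5
eef_pos: [0.4948, -0.2389, 0.1509]
tool_rot: [[0.96, 0.28, 0.005], [0.28, -0.96, -0.003], [0.004, 0.004, -1.0]]
wrist_force: [-0.0, 0.3, -0.8]
finger_gap: 0.328
grasp_force: 0.0
clock: 5.0
eef_pos: [0.5233, -0.0332, 0.1483]
tool_rot: [[0.959, 0.283, 0.001], [0.283, -0.959, -0.0], [0.001, 0.0, -1.0]]
wrist_force: [0.4, -0.2, -0.2]
finger_gap: 0.525
grasp_force: 0.0
clock: 5.4
eef_pos: [0.5274, 0.0066, 0.1258]
tool_rot: [[0.972, 0.234, -0.005], [0.234, -0.972, 0.001], [-0.005, -0.002, -1.0]]
wrist_force: [0.3, -1.3, 0.0]
finger_gap: 0.523
grasp_force: 0.0
[0.52880277 0.00583719 0.12782958] 0.5258278455052872
tcp proj (np.float64(273.5267693394387), np.float64(253.9604124962357)) (np.float64(375.64528995895387), np.float64(236.8744515008502))
```

View pics/c1.png

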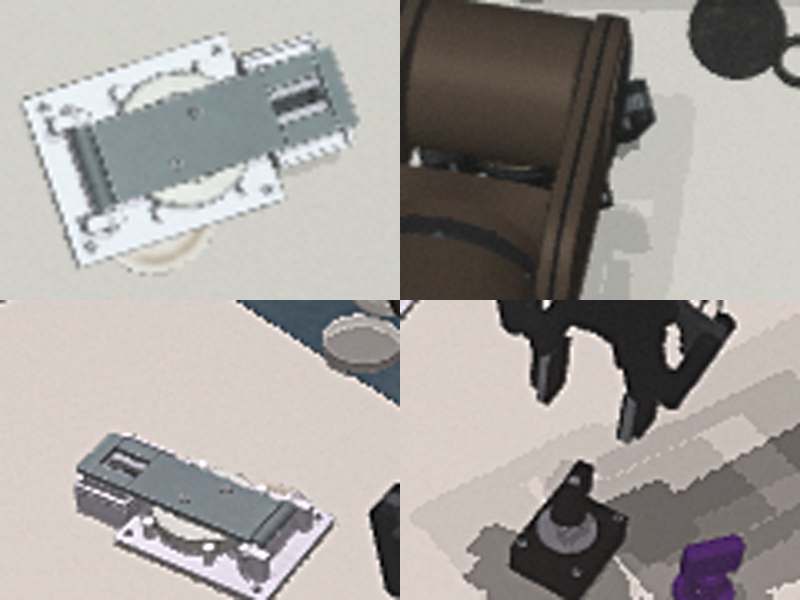

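The strap is shut, with the slot visible in its window: top crop (298,100), pixel (439.5,273). In the side crop the fingers straddle the toggle's wing. Descending to grasp.

```bash
python3 -m creep '[{"xyz":[0,0,25],"spin":0,"hand":45},{"xyz":[0,0,20],"spin":0,"hand":45},{"xyz":[0,0,15],"spin":0,"hand":45},{"xyz":[0,0,10],"spin":0,"hand":45},{"xyz":[0,0,0],"spin":0,"hand":45}]'; python3 -m creep '[{"xyz":[0,0,5],"spin":0,"hand":45},{"xyz":[0,0,3],"spin":0,"hand":45},{"xyz":[0,0,0],"spin":0,"hand":45}]'; python3 -m creep '[{"xyz":[0,0,0],"spin":0,"hand":25},{"xyz":[0,0,0],"spin":0,"hand":20},{"xyz":[0,0,0],"spin":0,"hand":16},{"xyz":[0,0,0],"spin":0,"hand":13},{"xyz":[0,0,0],"spin":0,"hand":10}]' 20
```

```text
clock: 6.0
eef_pos: [0.5285, 0.0057, 0.0572]
tool_rot: [[0.973, 0.232, -0.002], [0.232, -0.973, 0.0], [-0.002, -0.001, -1.0]]
wrist_force: [-0.1, 0.1, 0.0]
finger_gap: 0.524
grasp_force: 0.0
clock: 6.3
eef_pos: [0.5295, 0.0058, 0.0505]
tool_rot: [[0.973, 0.233, 0.0], [0.233, -0.973, -0.0], [0.0, 0.0, -1.0]]
wrist_force: [-0.3, -0.4, -0.2]
finger_gap: 0.526
grasp_force: 0.0
clock: 6.8
eef_pos: [0.5295, 0.0057, 0.0507]
tool_rot: [[0.973, 0.233, 0.001], [0.233, -0.973, -0.0], [0.0, 0.0, -1.0]]
wrist_force: [0.0, -0.9, 0.4]
finger_gap: 0.133
grasp_force: 22.8
```

```bash
python3 -m creep '[{"xyz":[0,0,0],"spin":0,"hand":5},{"xyz":[0,0,0],"spin":0,"hand":5},{"xyz":[0,0,-5],"spin":0,"hand":5},{"xyz":[0,0,-10],"spin":0,"hand":5},{"xyz":[0,0,-15],"spin":0,"hand":5}]' 70;  python3 -m creep '[{"xyz":[0,0,-20],"spin":0,"hand":5},{"xyz":[0,0,-20],"spin":0,"hand":5},{"xyz":[0,0,-20],"spin":0,"hand":5},{"xyz":[0,0,0],"spin":0,"hand":5},{"xyz":[0,0,0],"spin":0,"hand":5}]'
python3 - <<'E'
from h import *
t,s=cam("top"),cam("side")
st=robot.state(); p=st["eef_pos"];print(p, st["wrist_force"])
b=p-[0,0,.0378]
print("bottom/tcp proj",np.round(proj(s,b),1),np.round(proj(s,p),1))
f=lambda im,x,y,w,h:cv2.resize(im[y:y+h,x:x+w],(400,300),interpolation=cv2.INTER_CUBIC)
a=np.hstack([f(s["img"],340,204,80,60),f(t["img"],240,214,100,75)])
cv2.imwrite("pics/c2.png",np.clip(a*1.8,0,255).astype(np.uint8))
E
```

```text
clock: 7.3
eef_pos: [0.5284, 0.006, 0.0801]
tool_rot: [[0.973, 0.233, -0.002], [0.233, -0.973, 0.001], [-0.002, -0.001, -1.0]]
wrist_force: [0.2, -1.0, -0.9]
finger_gap: 0.121
grasp_force: 71.2
clock: 7.8
eef_pos: [0.5296, 0.0058, 0.1411]
tool_rot: [[0.973, 0.233, 0.002], [0.233, -0.973, -0.0], [0.002, 0.001, -1.0]]
wrist_force: [-0.9, 0.2, -1.4]
finger_gap: 0.126
grasp_force: 71.1
[0.52847163 0.00593375 0.13929196] [-0.53446148 -0.70919389 -2.76032665]
bottom/tcp proj [374.4 246.1] [376.4 232.7]
```

View pics/c2.png

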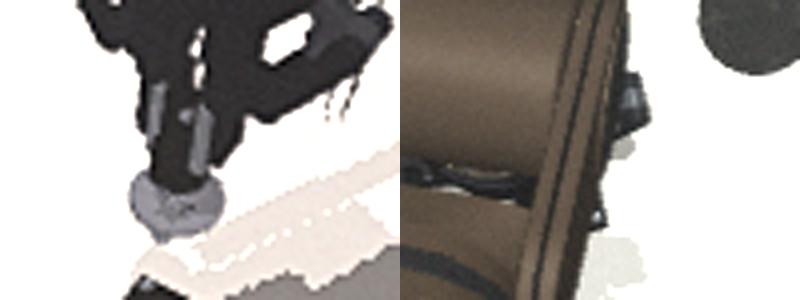

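Run:
```python
from h import *
s=cam("side"); p=robot.state()["eef_pos"]
im=s["img"]; 
B=blobs(s,(362,232,26,24),lambda im:(gray(im)>75)&(gray(im)<112),10)
for b in B[:3]: print(round(b[0],1),b[1].round(2),b[2].min(0).round(1),b[2].max(0).round(1))
# expected collar outline
c=p-[0,0,.0378]; a=np.linspace(0,6.28,60)
for z in(.0128,.0168):
    P=np.array([proj(s,c+[.0185*np.cos(k),.0185*np.sin(k),z]) for k in a]); print("exp collar",P.min(0).round(1),P.max(0).round(1))
for dy in(0,2,3): print("slot side, row bias",dy,np.round(1e3*plane(s,(272.14,174.94-dy),.0245),1))
```

```text
104.0 [372.85 246.08] [365.4 231.6] [387.4 252.7]
exp collar [365.3 234.4] [385.  249.1]
exp collar [365.5 233. ] [385.2 247.7]
slot side, row bias 0 [ 492.9 -353.2   24.5]
slot side, row bias 2 [ 488.3 -358.8   24.5]
slot side, row bias 3 [ 486.  -361.7   24.5]
```

```bash
python3 -m creep '[{"xyz":[-15.3,43,0],"spin":0,"hand":5},{"xyz":[-15.3,43,0],"spin":0,"hand":5},{"xyz":[-15.3,43,0],"spin":0,"hand":5},{"xyz":[-15.3,43,0],"spin":0,"hand":5},{"xyz":[-15.3,43,0],"spin":0,"hand":5}]'; python3 -m creep '[{"xyz":[-15.3,43,0],"spin":0,"hand":5},{"xyz":[-15.3,43,0],"spin":0,"hand":5},{"xyz":[-15.3,43,0],"spin":0,"hand":5},{"xyz":[0,0,0],"spin":-0.148,"hand":5},{"xyz":[0,0,0],"spin":-0.148,"hand":5}]'; python3 -m creep '[{"xyz":[0,0,0],"spin":-0.148,"hand":5},{"xyz":[0,0,0],"spin":-0.148,"hand":5},{"xyz":[0,0,0],"spin":-0.148,"hand":5},{"xyz":[0,0,0],"spin":-0.148,"hand":5},{"xyz":[0,0,0],"spin":-0.148,"hand":5}]'; python3 -m creep '[{"xyz":[0,0,0],"spin":-0.148,"hand":5},{"xyz":[0,0,0],"spin":-0.148,"hand":5},{"xyz":[0,0,0],"spin":-0.148,"hand":5},{"xyz":[0,0,0],"spin":-0.143,"hand":5},{"xyz":[0,0,0],"spin":0,"hand":5}]'; python3 -m creep '[{"xyz":[0,0,15],"spin":0,"hand":5},{"xyz":[0,0,15],"spin":0,"hand":5},{"xyz":[0,0,15],"spin":0,"hand":5},{"xyz":[0,0,0],"spin":0,"hand":5},{"xyz":[0,0,0],"spin":0,"hand":5}]'
python3 - <<'E'
from h import *
t,s=cam("top"),cam("side")
st=robot.state(); p=st["eef_pos"];print(p, st["joint_positions"].round(2), np.degrees(np.arctan2(*st["tool_rot"][1::-1,0])))
print("tcp proj",np.round(proj(t,p),1),np.round(proj(s,p),1),"origin",np.round(proj(s,p-[0,0,.0378]),1),"slot",np.round(proj(s,(.4905,-.3575,.0245)),1))
f=lambda im,x,y,w,h:cv2.resize(im[y:y+h,x:x+w],(400,300),interpolation=cv2.INTER_CUBIC)
a=np.hstack([f(s["img"],232,125,80,60),f(t["img"],385,238,100,75)])
cv2.imwrite("pics/c3.png",np.clip(a*1.6,0,255).astype(np.uint8))
E
```

```text
clock: 8.45
eef_pos: [0.5039, -0.2224, 0.139]
tool_rot: [[0.973, 0.233, -0.002], [0.233, -0.973, 0.001], [-0.001, -0.002, -1.0]]
wrist_force: [0.8, 1.6, -0.4]
finger_gap: 0.122
grasp_force: 71.2
clock: 8.95
eef_pos: [0.4891, -0.3585, 0.1385]
tool_rot: [[0.861, 0.509, -0.002], [0.509, -0.861, 0.002], [-0.001, -0.003, -1.0]]
wrist_force: [-0.7, -0.8, -1.0]
finger_gap: 0.122
grasp_force: 71.1
clock: 9.45
eef_pos: [0.4897, -0.3567, 0.1386]
tool_rot: [[0.29, 0.957, -0.002], [0.957, -0.29, 0.002], [0.001, -0.003, -1.0]]
wrist_force: [0.0, -0.5, -1.7]
finger_gap: 0.123
grasp_force: 71.1
clock: 9.95
eef_pos: [0.4897, -0.3567, 0.1388]
tool_rot: [[-0.283, 0.959, -0.002], [0.959, 0.283, 0.002], [0.002, -0.001, -1.0]]
wrist_force: [0.6, -0.6, -0.6]
finger_gap: 0.118
grasp_force: 71.1
clock: 10.45
eef_pos: [0.4898, -0.3568, 0.094]
tool_rot: [[-0.283, 0.959, -0.002], [0.959, 0.283, 0.002], [0.002, -0.001, -1.0]]
wrist_force: [0.3, 0.4, -0.9]
finger_gap: 0.119
grasp_force: 71.1
[ 0.49068168 -0.35761396  0.09581132] [-0.8   0.28  1.85 -0.    1.01 -1.08] 106.43178044187131
tcp proj [446.5 269.8] [270.  149.9] origin [270.9 162.7] slot [271.8 173.6]
```

View pics/c3.png

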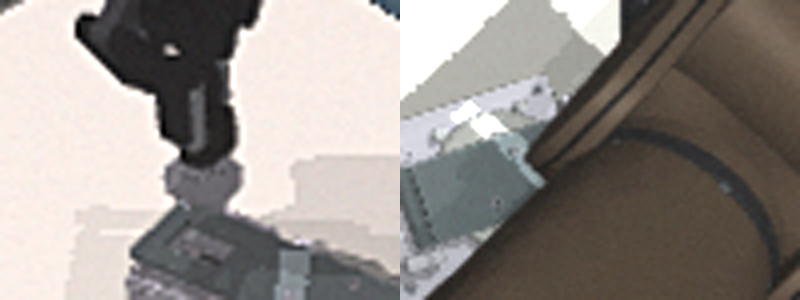

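Run:
```python
from h import *
s=cam("side"); p=robot.state()["eef_pos"]; c=p-[0,0,.0378]
im=s["img"]; g=gray(im)
hsv=cv2.cvtColor(im,cv2.COLOR_BGR2HSV)
for r in range(154,172): print(r,g[r,258:288].tolist())
a=np.linspace(0,6.28,60)
for z in(.0128,.0168):
    P=np.array([proj(s,c+[.0185*np.cos(k),.0185*np.sin(k),z]) for k in a]); print("exp collar",P.min(0).round(1),P.max(0).round(1))
for x in(-.013,.013): print("bar end",np.round(proj(s,c+np.array([-.283,.959,0])*x+[0,0,.0035]),1))
print(np.round(proj(s,c),1),np.round(proj(s,[c[0],c[1],.0245]),1))
d=np.vstack([im[150:180,255:295]]); cv2.imwrite("pics/c4.png",np.clip(cv2.resize(d,(800,600),interpolation=cv2.INTER_NEAREST)*1.7,0,255).astype(np.uint8))
```

```text
154 [151, 152, 151, 150, 150, 154, 157, 162, 164, 89, 46, 68, 66, 61, 29, 24, 24, 23, 20, 20, 72, 164, 154, 150, 150, 151, 151, 151, 152, 151]
155 [152, 153, 153, 151, 152, 151, 153, 158, 161, 109, 10, 22, 28, 37, 24, 25, 22, 21, 24, 69, 174, 163, 153, 150, 151, 152, 151, 151, 151, 150]
156 [150, 151, 152, 151, 153, 152, 156, 155, 126, 73, 14, 21, 23, 22, 23, 22, 22, 28, 58, 72, 117, 160, 156, 152, 152, 151, 151, 152, 151, 151]
157 [151, 152, 151, 150, 153, 153, 153, 100, 69, 73, 44, 21, 24, 22, 24, 22, 26, 46, 68, 62, 63, 113, 158, 153, 151, 152, 151, 150, 152, 150]
158 [152, 152, 149, 150, 151, 156, 151, 63, 73, 81, 82, 64, 56, 41, 55, 42, 68, 74, 69, 63, 59, 63, 128, 156, 153, 150, 151, 150, 149, 151]
159 [151, 152, 152, 152, 153, 155, 127, 68, 78, 77, 65, 72, 76, 71, 74, 67, 67, 64, 68, 66, 62, 71, 138, 156, 151, 151, 150, 151, 152, 151]
160 [152, 151, 149, 151, 154, 154, 103, 72, 80, 79, 62, 54, 74, 73, 51, 69, 60, 47, 68, 68, 61, 70, 137, 156, 153, 151, 152, 151, 151, 151]
161 [150, 152, 152, 153, 154, 150, 91, 72, 81, 80, 67, 66, 53, 59, 64, 67, 66, 67, 67, 65, 59, 66, 134, 15
[... 874 characters left out ...]
54, 150, 132, 134]
168 [141, 140, 140, 141, 146, 143, 104, 50, 54, 59, 57, 59, 53, 60, 58, 51, 50, 48, 47, 50, 66, 72, 76, 92, 129, 146, 122, 121, 122, 135]
169 [140, 140, 143, 146, 143, 107, 50, 55, 58, 59, 56, 35, 52, 48, 49, 48, 49, 53, 50, 48, 45, 44, 52, 63, 78, 93, 116, 130, 125, 125]
170 [142, 144, 146, 143, 113, 53, 53, 60, 58, 57, 45, 51, 56, 49, 49, 47, 48, 50, 50, 50, 52, 49, 49, 45, 52, 63, 78, 95, 88, 113]
171 [156, 160, 155, 85, 48, 54, 59, 61, 58, 44, 56, 71, 86, 70, 52, 47, 46, 50, 54, 50, 48, 50, 52, 48, 46, 45, 52, 53, 56, 97]
exp collar [262.6 153.3] [278.5 163.5]
exp collar [262.4 152. ] [278.4 162.1]
bar end [266.2 159.6]
bar end [275.4 163.4]
[270.8 162.6] [271.6 173.6]
```

View pics/c4.png

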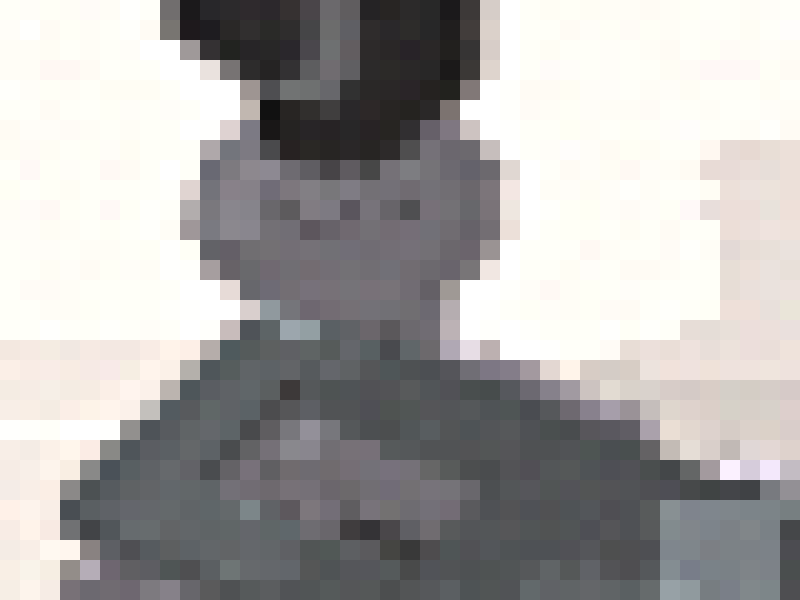

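The toggle hangs upright over the window. Its collar centre is at (271.8,160.3), which puts it about 2.5 mm along tool x from the slot at (272.1,174.9). I'll shift it by that and feel downward.

```bash
python3 -m creep '[{"xyz":[-2.3,-0.7,10],"spin":0,"hand":5},{"xyz":[0,0,10],"spin":0,"hand":5},{"xyz":[0,0,8],"spin":0,"hand":5},{"xyz":[0,0,0],"spin":0,"hand":5},{"xyz":[0,0,0],"spin":0,"hand":5}]'; python3 -m creep '[{"xyz":[0,0,1.5],"spin":0,"hand":5},{"xyz":[0,0,1.5],"spin":0,"hand":5},{"xyz":[0,0,1.5],"spin":0,"hand":5},{"xyz":[0,0,0],"spin":0,"hand":5}]'
```

```text
clock: 11.1
eef_pos: [0.49, -0.3594, 0.0666]
tool_rot: [[-0.283, 0.959, -0.001], [0.959, 0.283, 0.001], [0.001, -0.001, -1.0]]
wrist_force: [-0.4, -0.2, -1.8]
finger_gap: 0.125
grasp_force: 71.1
clock: 11.5
eef_pos: [0.4907, -0.36, 0.0639]
tool_rot: [[-0.283, 0.959, 0.001], [0.959, 0.283, -0.001], [-0.001, 0.0, -1.0]]
wrist_force: [-0.3, 0.5, 2.7]
finger_gap: 0.124
grasp_force: 71.9
```

```bash
for i in 1; do python3 -m creep '[{"xyz":[0,0.7,0],"spin":0,"hand":5},{"xyz":[0,0.7,0],"spin":0,"hand":5}]'; python3 -m creep '[{"xyz":[0,0.7,0],"spin":0,"hand":5},{"xyz":[0,0.7,0],"spin":0,"hand":5}]'; python3 -m creep '[{"xyz":[0,0.7,0],"spin":0,"hand":5},{"xyz":[0,0,0],"spin":0,"hand":5}]'; done | egrep 'eef|wrist'
```

```text
eef_pos: [0.4917, -0.3592, 0.0626]
wrist_force: [0.5, 0.7, -0.7]
eef_pos: [0.4928, -0.3585, 0.0622]
wrist_force: [1.0, 0.7, -1.3]
eef_pos: [0.493, -0.3584, 0.0623]
wrist_force: [-1.0, -0.7, -2.3]
```

```bash
python3 -m creep '[{"xyz":[0,0,0.8],"spin":0,"hand":5},{"xyz":[0,0,0.8],"spin":0,"hand":5},{"xyz":[0,0,0],"spin":0,"hand":5}]'; python3 -m creep '[{"xyz":[0,0,0.8],"spin":0,"hand":5},{"xyz":[0,0,0],"spin":0,"hand":5}]'
```

```text
clock: 12.4
eef_pos: [0.4932, -0.3588, 0.0611]
tool_rot: [[-0.283, 0.959, -0.001], [0.959, 0.283, 0.0], [0.0, -0.001, -1.0]]
wrist_force: [-3.7, -0.8, -1.5]
finger_gap: 0.122
grasp_force: 71.1
clock: 12.6
eef_pos: [0.4932, -0.3589, 0.0603]
tool_rot: [[-0.283, 0.959, -0.001], [0.959, 0.283, -0.0], [0.0, -0.001, -1.0]]
wrist_force: [-3.5, -1.1, -1.2]
finger_gap: 0.122
grasp_force: 71.2
```

```bash
python3 -m creep '[{"xyz":[0,-0.6,0.8],"spin":0,"hand":5},{"xyz":[0,0,0.8],"spin":0,"hand":5},{"xyz":[0,0,0],"spin":0,"hand":5}]'; python3 -m creep '[{"xyz":[0,0,1],"spin":0,"hand":5},{"xyz":[0,0,1],"spin":0,"hand":5},{"xyz":[0,0,0],"spin":0,"hand":5}]'; python3 -m creep '[{"xyz":[0,0,1],"spin":0,"hand":5},{"xyz":[0,0,0],"spin":0,"hand":5}]'
```

```text
clock: 12.9
eef_pos: [0.4931, -0.3589, 0.0587]
tool_rot: [[-0.283, 0.959, 0.0], [0.959, 0.283, -0.0], [-0.0, 0.0, -1.0]]
wrist_force: [-4.0, -1.6, -1.0]
finger_gap: 0.126
grasp_force: 71.2
clock: 13.2
eef_pos: [0.493, -0.3589, 0.0568]
tool_rot: [[-0.283, 0.959, -0.0], [0.959, 0.283, 0.0], [0.0, -0.0, -1.0]]
wrist_force: [-3.6, -2.2, -0.5]
finger_gap: 0.121
grasp_force: 71.5
clock: 13.4
eef_pos: [0.4931, -0.359, 0.0565]
tool_rot: [[-0.283, 0.959, -0.0], [0.959, 0.283, -0.0], [-0.0, -0.0, -1.0]]
wrist_force: [-4.6, -0.4, 2.9]
finger_gap: 0.12
grasp_force: 71.8
```

```bash
python3 -m creep '[{"xyz":[0,-0.7,1],"spin":0,"hand":5},{"xyz":[0,0,1],"spin":0,"hand":5},{"xyz":[0,0,1],"spin":0,"hand":5},{"xyz":[0,0,0],"spin":0,"hand":5}]'; python3 -m creep '[{"xyz":[0,0,1],"spin":0,"hand":5},{"xyz":[0,0,1],"spin":0,"hand":5},{"xyz":[0,0,1],"spin":0,"hand":5},{"xyz":[0,0,0],"spin":0,"hand":5}]'
```

```text
clock: 13.8
eef_pos: [0.4931, -0.3595, 0.0542]
tool_rot: [[-0.283, 0.959, 0.001], [0.959, 0.283, -0.001], [-0.001, 0.001, -1.0]]
wrist_force: [-4.2, 0.5, 6.2]
finger_gap: 0.123
grasp_force: 72.1
clock: 14.2
eef_pos: [0.4932, -0.3597, 0.0518]
tool_rot: [[-0.283, 0.959, 0.002], [0.959, 0.283, -0.001], [-0.002, 0.001, -1.0]]
wrist_force: [-5.6, -0.8, 8.0]
finger_gap: 0.123
grasp_force: 72.5
```

```bash
python3 -m creep '[{"xyz":[0,-0.5,1],"spin":0,"hand":5},{"xyz":[0,0,1],"spin":0,"hand":5},{"xyz":[0,0,1],"spin":0,"hand":5},{"xyz":[0,0,0],"spin":0,"hand":5}]'
```

```text
clock: 14.6
eef_pos: [0.4932, -0.36, 0.0495]
tool_rot: [[-0.283, 0.959, 0.003], [0.959, 0.283, -0.002], [-0.002, 0.002, -1.0]]
wrist_force: [-4.4, 0.1, 10.1]
finger_gap: 0.122
grasp_force: 72.8
```

```bash
python3 -m creep '[{"xyz":[0,0,0.3],"spin":0.1,"hand":5},{"xyz":[0,0,0],"spin":0.1,"hand":5},{"xyz":[0,0,0],"spin":0.1,"hand":5},{"xyz":[0,0,0],"spin":0,"hand":5}]'
```

```text
clock: 15.0
eef_pos: [0.4928, -0.3603, 0.0492]
tool_rot: [[0.015, 1.0, 0.002], [1.0, -0.015, -0.002], [-0.002, 0.002, -1.0]]
wrist_force: [-6.6, 0.6, 9.6]
finger_gap: 0.123
grasp_force: 72.8
```

```bash
python3 -m creep '[{"xyz":[0,0,0],"spin":0.12,"hand":5},{"xyz":[0,0,0],"spin":0.12,"hand":5},{"xyz":[0,0,0],"spin":0.12,"hand":5},{"xyz":[0,0,0],"spin":0.12,"hand":5},{"xyz":[0,0,0],"spin":0.12,"hand":5}]'; python3 -m creep '[{"xyz":[0,0,0],"spin":0.12,"hand":5},{"xyz":[0,0,0],"spin":0.12,"hand":5},{"xyz":[0,0,0],"spin":0.12,"hand":5},{"xyz":[0,0,0],"spin":0.12,"hand":5},{"xyz":[0,0,0],"spin":0.12,"hand":5}]'; python3 -m creep '[{"xyz":[0,0,0],"spin":0.071,"hand":5},{"xyz":[0,0,0],"spin":0,"hand":5}]';python3 -c "
from workcell import robot;print(robot.state()['moment'])"
```

```text
clock: 15.5
eef_pos: [0.4926, -0.3601, 0.0491]
tool_rot: [[0.579, 0.815, 0.001], [0.815, -0.579, -0.001], [-0.001, 0.002, -1.0]]
wrist_force: [-7.2, -0.3, 10.4]
finger_gap: 0.121
grasp_force: 72.8
clock: 16.0
eef_pos: [0.4925, -0.3599, 0.049]
tool_rot: [[0.938, 0.346, 0.001], [0.346, -0.938, -0.001], [0.0, 0.001, -1.0]]
wrist_force: [-6.8, 1.4, 10.3]
finger_gap: 0.121
grasp_force: 72.8
clock: 16.2
eef_pos: [0.4926, -0.3599, 0.049]
tool_rot: [[0.959, 0.282, 0.001], [0.282, -0.959, -0.001], [0.001, 0.001, -1.0]]
wrist_force: [-6.6, 0.2, 9.8]
finger_gap: 0.125
grasp_force: 72.8
[ 0.16122073  1.21692304 -0.0051915 ]
```

```bash
python3 -m creep '[{"xyz":[-0.7,-0.8,0],"spin":0,"hand":5},{"xyz":[-0.7,-0.8,0],"spin":0,"hand":5},{"xyz":[0,-0.8,0],"spin":0,"hand":5},{"xyz":[0,0,0],"spin":0,"hand":5}]'
```

```text
clock: 16.6
eef_pos: [0.4924, -0.3598, 0.0498]
tool_rot: [[0.959, 0.283, 0.006], [0.283, -0.959, -0.006], [0.004, 0.008, -1.0]]
wrist_force: [-1.8, -3.0, 7.5]
finger_gap: 0.124
grasp_force: 72.4
```

```bash
python3 -m creep '[{"xyz":[0,0,0],"spin":0,"hand":5},{"xyz":[0,0,0],"spin":0,"hand":5}]';  python3 -m creep '[{"xyz":[-0.5,-0.7,0],"spin":0,"hand":5},{"xyz":[0,-0.7,0],"spin":0,"hand":5},{"xyz":[0,0,0],"spin":0,"hand":5}]'; python3 -c "
from workcell import robot;print(robot.state()['moment'])"
```

```text
clock: 16.8
eef_pos: [0.4923, -0.3598, 0.0498]
tool_rot: [[0.959, 0.282, 0.006], [0.283, -0.959, -0.006], [0.004, 0.007, -1.0]]
wrist_force: [-2.7, -1.7, 7.6]
finger_gap: 0.123
grasp_force: 72.4
clock: 17.1
eef_pos: [0.4921, -0.3593, 0.0504]
tool_rot: [[0.959, 0.283, 0.008], [0.283, -0.959, -0.008], [0.005, 0.01, -1.0]]
wrist_force: [-2.5, -3.4, 8.2]
finger_gap: 0.119
grasp_force: 72.4
[-0.54552909  0.42930631 -0.01149641]
```

```bash
python3 -m creep '[{"xyz":[0,-0.5,-1],"spin":0,"hand":5},{"xyz":[0,-0.5,-1],"spin":0,"hand":5},{"xyz":[0,0,0],"spin":0,"hand":5}]';  python3 -m creep '[{"xyz":[0,-0.5,-0.8],"spin":0,"hand":5},{"xyz":[0,0,-0.8],"spin":0,"hand":5},{"xyz":[0,0,0],"spin":0,"hand":5}]'; python3 -c "
from workcell import robot;print(robot.state()['moment'])"
```

```text
clock: 17.4
eef_pos: [0.4916, -0.3577, 0.0519]
tool_rot: [[0.959, 0.282, 0.007], [0.282, -0.959, -0.006], [0.005, 0.008, -1.0]]
wrist_force: [-1.4, -2.1, 8.1]
finger_gap: 0.124
grasp_force: 72.3
clock: 17.7
eef_pos: [0.4913, -0.3568, 0.0531]
tool_rot: [[0.959, 0.282, 0.007], [0.282, -0.959, -0.006], [0.005, 0.007, -1.0]]
wrist_force: [-1.3, -1.8, 6.9]
finger_gap: 0.119
grasp_force: 72.2
[-0.26686939  0.33251989 -0.02161014]
```

```bash
python3 -m creep '[{"xyz":[0,0,-0.8],"spin":0,"hand":5},{"xyz":[0,0,0],"spin":0,"hand":5}]';  python3 -m creep '[{"xyz":[0,0,-0.8],"spin":0,"hand":5},{"xyz":[0,0,-0.8],"spin":0,"hand":5},{"xyz":[0,0,0],"spin":0,"hand":5}]'; python3 -c "
from workcell import robot;print(robot.state()['moment'])"
```

```text
clock: 17.9
eef_pos: [0.4912, -0.3567, 0.0534]
tool_rot: [[0.959, 0.282, 0.007], [0.282, -0.959, -0.005], [0.005, 0.007, -1.0]]
wrist_force: [0.7, -3.7, 6.4]
finger_gap: 0.12
grasp_force: 72.1
clock: 18.2
eef_pos: [0.4909, -0.3565, 0.0536]
tool_rot: [[0.959, 0.282, 0.007], [0.282, -0.959, -0.005], [0.005, 0.007, -1.0]]
wrist_force: [3.7, -6.0, 1.9]
finger_gap: 0.118
grasp_force: 71.3
[-0.98712499 -0.63105048  0.02553805]
```

```bash
python3 -m creep '[{"xyz":[0.2,0.8,-0.3],"spin":0,"hand":5},{"xyz":[0.2,0.8,0],"spin":0,"hand":5},{"xyz":[0,0,0],"spin":0,"hand":5}]'; python3 -c "
from workcell import robot;print(robot.state()['moment'])"
```

```text
clock: 18.5
eef_pos: [0.4909, -0.3567, 0.0536]
tool_rot: [[0.959, 0.282, 0.004], [0.282, -0.959, -0.002], [0.003, 0.003, -1.0]]
wrist_force: [4.3, -3.1, 2.9]
finger_gap: 0.127
grasp_force: 71.9
[-0.60669059 -0.75534711 -0.00528363]
```

```bash
python3 -m creep '[{"xyz":[0.6,0.6,-0.3],"spin":0,"hand":5},{"xyz":[0.6,0.4,-0.3],"spin":0,"hand":5},{"xyz":[0,0,0],"spin":0,"hand":5}]'; python3 -m creep '[{"xyz":[0,0,0],"spin":0,"hand":11},{"xyz":[0,0,0],"spin":0,"hand":11},{"xyz":[0,0,0],"spin":0,"hand":11}]' 20; python3 -c "
from workcell import robot;print(robot.state()['moment'])"
```

```text
clock: 18.8
eef_pos: [0.491, -0.3567, 0.0536]
tool_rot: [[0.959, 0.283, 0.0], [0.283, -0.959, -0.0], [0.0, 0.0, -1.0]]
wrist_force: [2.5, -3.0, 4.0]
finger_gap: 0.12
grasp_force: 71.8
clock: 19.1
eef_pos: [0.491, -0.3568, 0.0535]
tool_rot: [[0.959, 0.283, 0.0], [0.283, -0.959, -0.0], [0.0, 0.0, -1.0]]
wrist_force: [2.3, -4.1, 3.1]
finger_gap: 0.13
grasp_force: 38.7
[-0.62920109 -0.6953018  -0.04001393]
```

```bash
python3 -m creep '[{"xyz":[0,0,0],"spin":0,"hand":14},{"xyz":[0,0,0],"spin":0,"hand":18},{"xyz":[0,0,0],"spin":0,"hand":25},{"xyz":[0,0,0],"spin":0,"hand":32},{"xyz":[0,0,0],"spin":0,"hand":32}]';python3 -m creep '[{"xyz":[0,0,-5],"spin":0,"hand":32},{"xyz":[0,0,-15],"spin":0,"hand":32},{"xyz":[0,0,-30],"spin":0,"hand":32},{"xyz":[0,0,-40],"spin":0,"hand":32},{"xyz":[0,0,-40],"spin":0,"hand":32}]'; python3 -m creep '[{"xyz":[0,-45,0],"spin":0,"hand":32},{"xyz":[0,-45,0],"spin":0,"hand":32},{"xyz":[0,-45,0],"spin":0,"hand":32},{"xyz":[0,-45,0],"spin":0,"hand":32},{"xyz":[0,0,0],"spin":0,"hand":32}]'
python3 - <<'E'
from h import *
t,s=cam("top"),cam("side")
f=lambda im,x,y,w,h:cv2.resize(im[y:y+h,x:x+w],(400,300),interpolation=cv2.INTER_CUBIC)
a=np.hstack([f(s["img"],235,135,80,60),f(t["img"],385,238,80,60)])
cv2.imwrite("pics/c5.png",np.clip(a*1.6,0,255).astype(np.uint8))
E
```

```text
clock: 19.6
eef_pos: [0.4896, -0.3555, 0.0519]
tool_rot: [[0.959, 0.283, -0.003], [0.283, -0.959, 0.003], [-0.002, -0.003, -1.0]]
wrist_force: [-0.3, -0.9, -0.5]
finger_gap: 0.371
grasp_force: 0.0
clock: 20.1
eef_pos: [0.4907, -0.3565, 0.1857]
tool_rot: [[0.959, 0.283, -0.0], [0.283, -0.959, -0.0], [-0.0, -0.0, -1.0]]
wrist_force: [0.5, 0.1, -0.2]
finger_gap: 0.376
grasp_force: 0.0
clock: 20.6
eef_pos: [0.4382, -0.1798, 0.1838]
tool_rot: [[0.958, 0.286, -0.001], [0.286, -0.958, 0.002], [-0.0, -0.002, -1.0]]
wrist_force: [-0.0, -0.3, 0.2]
finger_gap: 0.373
grasp_force: 0.0
```

View pics/c5.png

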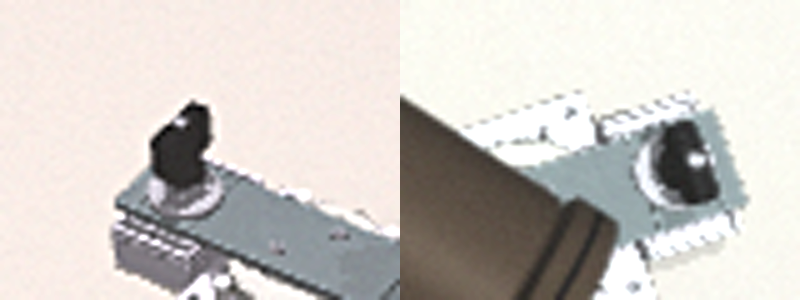

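The toggle stands upright in the shut strap, with its wing across the strap and its collar pressed flat: side crop (185,165), top crop (685,165). The seat height felt also matches the groove. Handing in.

```bash
python3 -c "
from workcell import robot;print(robot.finish_job())"
```

```text
the job is handed in; nothing more can be done
None
```

The job is handed in at about 21 s on the clock: the strap is shut, the toggle went through the slot, was turned a quarter and stopped rising at about the groove's height, and it is released with the arm clear. No verdict was returned.

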